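# Put the finished tube lugs away and clear the lug counter

### The arm

A 6-joint arm with a two-finger parallel gripper is mounted at the origin on the work surface. World frame = base frame: x ahead of the robot, y to its left, z up, the work surface at z = 0. Lengths are in mm, angles in degrees, forces in N, time in s.
With the tool pointing down it reaches from about 350 to 850 mm from the base axis. Payload 8.1 kg.
Tool frame: the origin (TCP) lies on the centre line of the jaws, within the pads' length; the fingertips stand 14 mm ahead of it and the grasp point (between the pads) lies 5 mm behind it; z points along the fingers, y is the line along which they close (so a half turn about z gives the same grasp; the last joint's range is limited). The gripper opens to 85 mm and grips with 20 to 120 N. Pads are 22 mm wide; open, the fingers measure 114 mm over their backs; the gripper's body (76 mm by 85 mm) begins 54 mm behind the grasp point. The pads swing forward as they close: fully open they stand 13 mm farther back than shut.
Start: joints at [69.821, 7.471, 85.268, -0, 87.261, -4.893], TCP at [158.165, 578.782, 245.292] pointing down, gripper open.
Joint ranges: [-169.43, 169.43], [-51.17, 129.36], [1.28, 143.12], [-76.62, 256.62], [0, 156.53], [-152.29, 152.29]. Speed limits (degrees/s): [136.94, 136.94, 159.86, 180, 180, 180].

### API

Orientations are given as [roll, pitch, yaw] about the fixed x, y, z axes, in that order (R = Rz(yaw) Ry(pitch) Rx(roll)).
In Python, from bench import sense, snapshot, camera_info, hand_in gives the robot as it stands. The module is installed in compiled form; this text tells all that it offers.
- The arm moves only by the tool apply_moves, never from a script. Its argument "deltas" is a list of rows, each a list of 7 numbers: the shift along the tool's x, y, z scaled (see below), then the turn, a rotation vector about the tool's x, y, z scaled (see below), then the opening, from 0 (shut) to 1 (fully open). In form: [[dx, dy, dz, ax, ay, az, claw], ...]. A call has 1 to 8 rows; each row shifts and turns the commanded pose from where the row before left it, along the tool's axes as they then stand; what a row does not reach is not made up. The controller multiplies each number of a shift by 0.03 m and each number of a turn by 0.08 rad. A row lasts 1/8 s, in which the tool goes at most 62.5 mm and 10.7 degrees, less where a joint would pass 70% of its speed; a pose out of reach is approached as far as the arm can. A call with a number of a shift or a turn outside -1 to 1 is refused whole. A call with a gripper value outside its range is refused whole. The fingers move at their own pace and stop on an object; "grip_force" is the grip in N (left out, the last holds). Time passes only in rows, so rows that do not move let the fingers close. It gives the time, the measured TCP pose, the force, the opening and the grip force at its end, in the units of the state.
- sense(): the state, without advancing time (a new reading comes with each control period).
- snapshot(name): name is "side" or "top"; returns the picture (384x512x3 uint8, red, green, blue); there is no depth.
- camera_info(name): a dict with "vertical_fov" (degrees; the focal length in pixels is half the picture's height over the tangent of half this angle, whatever the lens; pixels are square), "cx", "cy" (the principal point, pixels), "k1" (the pictures are not rectified: a ray, as slopes to the right and down, at radius r is drawn at 1 + k1 r^2 times it, then the intrinsics apply), "origin" and "rotation" of the camera in the world. Camera axes: x right, y up, looking along -z (the intrinsics and any distortion apply to the point x, -y, -z); pixel columns grow to the right and rows downward; lengths in mm; the calibration is good to about 2 mm. A picture is of the moment at which its call begins. camera_info takes no time and is no camera call.
- hand_in(): hands the job in; it is judged then, once.
The state is a dict: "time": time; "joint_pos": joint angles; "qd": joint speeds; "joint_efforts": joint torques, N m; "tool_pos": TCP position; "tcp_rot": TCP orientation; "ft_force": force on the tool from outside, world axes, zero at the start; "wrist_torque": the same for the moment, N m; "finger_gap": finger opening in mm; "grip_force": force on a finger pad.
Only numpy, scipy, OpenCV 4.12 (cv2) and the standard library are available. Lean on these libraries where they do the work, as an engineer would, in place of code of your own. Each camera call takes 0.05 s, during which the arm holds its last target. There are 200 camera calls.

### The job

Put every chrome tube lug that is on the bench into the open top drawer of the oak parts cabinet and slide that drawer fully shut with the lugs inside. Also clear the dark walnut offcuts off the bench into the grey scrap bin, and leave the tools and all the other things where they are.

Things in the scene. Friction and masses are not known exactly. Their poses are not given: they have to be found in the camera images.
- cabinet: oak parts cabinet, 240 mm deep (its x), 280 mm wide (its y), 130 mm high, fixed to the bench; two drawers one above the other, only the top one stands open. Origin: centre of its underside; its front faces its own -x
- cabinet_drawer0 (a joint): opening of the top drawer in m: 0 fully shut, up to 0.165, grows as it slides out along the cabinet's -x; it starts 0.12 to 0.15 open; it slides with a friction of about 1 N and light damping and stays where it is left
- cabinet_drawer0_handle (a point): middle of the top drawer's brass bar handle: a round bar 11 mm in diameter and 120 mm long along the cabinet's y, 35 mm in front of the drawer front, 95 mm above the bench, 35 mm below the cabinet's top. Axes as the cabinet's; it moves with the drawer
- drawer_floor (a point): centre of the top drawer's inner floor, 75 mm above the bench; moves with the drawer, axes as the cabinet's. Inside: 97 mm either way along x, 119 mm along y; side walls 6 mm thick, 33 mm above the floor; front 21 mm thick, 42 mm above the floor. With the drawer open by q (m) the part clear of the cabinet's top runs from x = -0.097 to q - 0.103
- lug0: chrome tube lug: a polished tube 72 mm long and 14 mm in diameter, on two round feet 20 mm in diameter and 13 mm high, 27 mm either side of the middle; tube axis 18 mm above the feet's underside, 25 mm high in all, about 70 g. Origin: middle of the underside, between the feet; x along the tube, z up when it stands on its feet. Some of the four lugs may be absent (None)
- lug1: chrome tube lug: a polished tube 72 mm long and 14 mm in diameter, on two round feet 20 mm in diameter and 13 mm high, 27 mm either side of the middle; tube axis 18 mm above the feet's underside, 25 mm high in all, about 70 g. Origin: middle of the underside, between the feet; x along the tube, z up when it stands on its feet. Some of the four lugs may be absent (None)
- lug2: chrome tube lug: a polished tube 72 mm long and 14 mm in diameter, on two round feet 20 mm in diameter and 13 mm high, 27 mm either side of the middle; tube axis 18 mm above the feet's underside, 25 mm high in all, about 70 g. Origin: middle of the underside, between the feet; x along the tube, z up when it stands on its feet. Some of the four lugs may be absent (None)
- lug3: chrome tube lug: a polished tube 72 mm long and 14 mm in diameter, on two round feet 20 mm in diameter and 13 mm high, 27 mm either side of the middle; tube axis 18 mm above the feet's underside, 25 mm high in all, about 70 g. Origin: middle of the underside, between the feet; x along the tube, z up when it stands on its feet. Some of the four lugs may be absent (None)
- offcut0: dark walnut offcut, a round plug 32 mm in diameter and 20 mm high, about 15 g. Origin: centre of its underside, z up as it first lies. May be absent (None)
- offcut1: dark walnut offcut, a block 40 x 26 x 20 mm (x, y, z), about 16 g. Origin: centre of its underside, z up as it first lies. May be absent (None)
- offcut2: dark walnut offcut, a stepped block 44 x 24 mm (x, y), 12 mm high, with a 24 x 24 x 10 mm step on top toward its -x side (22 mm high there), about 16 g. Origin: centre of its underside, z up as it first lies. May be absent (None)
- offcut3: dark walnut offcut, a bar end 30 x 30 x 16 mm (x, y, z), about 15 g. Origin: centre of its underside, z up as it first lies. May be absent (None)
- bin: grey open scrap bin, 140 x 140 mm, 70 mm high, walls 5 mm, fixed to the bench. Origin: centre of its underside
- drum_key: steel drum key, T-shaped, 53 mm long along x, 44 mm across, 12 mm high, lying flat; to be left where it is. Origin: centre of its underside
- insert: black nylon swivel nut insert, 24 x 16 mm, 18 mm high; to be left where it is. Origin: centre of its underside
- rod: brass tension rod 116 mm long along x, head 12 mm, lying; to be left where it is. Origin: centre of its underside at its middle
- jar: glass jar with a steel cap, 56 mm in diameter, 70 mm high; to be left where it is. Origin: centre of its underside
- tin: closed aluminium tin with a paper label, 64 mm in diameter, 45 mm high; to be left where it is. Origin: centre of its underside
- driver: screwdriver lying along its x; to be left where it is. Origin: centre of its underside

How it is judged:
By the outcome, as a careful person would: the job done as asked, in the order asked, and still so for the second after the job is handed in, with the robot touching nothing.
Of lug0, lug1, lug2, lug3 only 3 to 4 are there at a start; the rules pass over those that are not, and their reading is None.
Of offcut0, offcut1, offcut2, offcut3 only 3 to 4 are there at a start; the rules pass over those that are not, and their reading is None.
At some moment in a run one of lug0, lug1, lug2, lug3, offcut0, offcut1, offcut2, offcut3 may be knocked a few centimetres aside while the robot is not near it.
Once in a run the grip may slacken for a moment while it holds something.
It also fails if it takes over 210 s, if anything falls off the work surface, if the arm or the gripper's body presses on something with over 40 N, if the wrist force passes 120 N, or if a joint passes its speed limit or range.

## Working session

There is one attempt and no reset: what is moved stays moved. The work goes in short steps, Python scripts to look and compute and a tool call to move; the robot and the scene stay as the last step left them, time stands still between calls to the robot, and variables do not carry over. Pictures are saved under pics/ and viewed, at most 14 in all, crops included, and the job is handed in when it is done.

Besides the shell and the picture viewer there is one more tool, called as name(argument=value, ...), one argument or row to a line, values as JSON. apply_moves: Moves the arm, as the interface text tells. Its arguments: {"type":"object","properties":{"deltas":{"type":"array"},"grip_force":{"type":"number"}},"required":["deltas"]}

```bash
mkdir -p pics
cat > h.py <<'E'
import numpy as np, cv2
from bench import sense, snapshot, camera_info
def snap(n,f):
    im=snapshot(n); cv2.imwrite(f'pics/{f}.png',im[:,:,::-1]); return im
def crop(src,f,x0,y0,x1,y1,s):
    im=cv2.imread(f'pics/{src}.png')[y0:y1,x0:x1]; cv2.imwrite(f'pics/{f}.png',cv2.resize(im,None,fx=s,fy=s,interpolation=cv2.INTER_CUBIC))
def world(n,u,v,z):
    c=camera_info(n); f=192/np.tan(np.radians(c['vertical_fov'])/2)
    d=np.array([(u-c['cx'])/f,(v-c['cy'])/f]); p=d.copy()
    for _ in range(30): p=d/(1+c['k1']*(p@p))
    R=np.array(c['rotation']); o=np.array(c['origin']); r=R@np.array([p[0],-p[1],-1])
    return (o+r*(z-o[2])/r[2]).round(1)
def pix(n,P):
    c=camera_info(n); f=192/np.tan(np.radians(c['vertical_fov'])/2)
    q=np.array(c['rotation']).T@(np.array(P,float)-np.array(c['origin'])); p=np.array([q[0],-q[1]])/-q[2]
    p=p*(1+c['k1']*(p@p)); return (p*f+[c['cx'],c['cy']]).round(1)
E
python3 - <<'E'
from h import *
for n in('top','side'):
    print(camera_info(n)); im=snap(n,n+'0'); cv2.imwrite(f'pics/{n}0b.png',cv2.resize(im[:,:,::-1],(800,600),interpolation=cv2.INTER_CUBIC))
print(sense())
E
```

```text
{'vertical_fov': 43.41982770671626, 'cx': 246.32472188859964, 'cy': 190.55372514898792, 'k1': 0.0418420986856861, 'origin': array([ 309.69554577, -111.90163268, 1429.72531293]), 'rotation': array([ 12.57545654,   0.21348354, -96.73100698])}
{'vertical_fov': 54.45155974951137, 'cx': 258.37115984626456, 'cy': 189.69509771534482, 'k1': -0.06377535276156061, 'origin': array([ 548.49940596, -872.56847482,  685.933962  ]), 'rotation': array([51.13677017, -0.47094812, -1.90139797])}
{'time': 0.1, 'joint_pos': array([ 6.98182115e+01,  7.51351019e+00,  8.53219106e+01, -6.13793271e-04,
        8.72603054e+01, -4.89509755e+00]), 'qd': array([-0.04669085, -0.0535413 , -0.15025872,  0.03105309, -0.07094167,
       -0.11303199]), 'joint_efforts': array([ 1.01674996e-03, -5.70949566e+01, -5.01942837e+01, -1.43582956e-04,
        8.03688570e-03,  2.94558345e-05]), 'tool_pos': array([158.03368322, 578.33959808, 244.33166548]), 'tcp_rot': array([-1.79904571e+02, -7.55767064e-03,  1.64713333e+02]), 'ft_force': array([ 0.82462138,  0.85080131, -0.42591343]), 'wrist_torque': array([-0.00026126, -0.02888712,  0.03124527]), 'grip_force': 0.0, 'finger_gap': 85.26886795939198}
```

View pics/top0b.png

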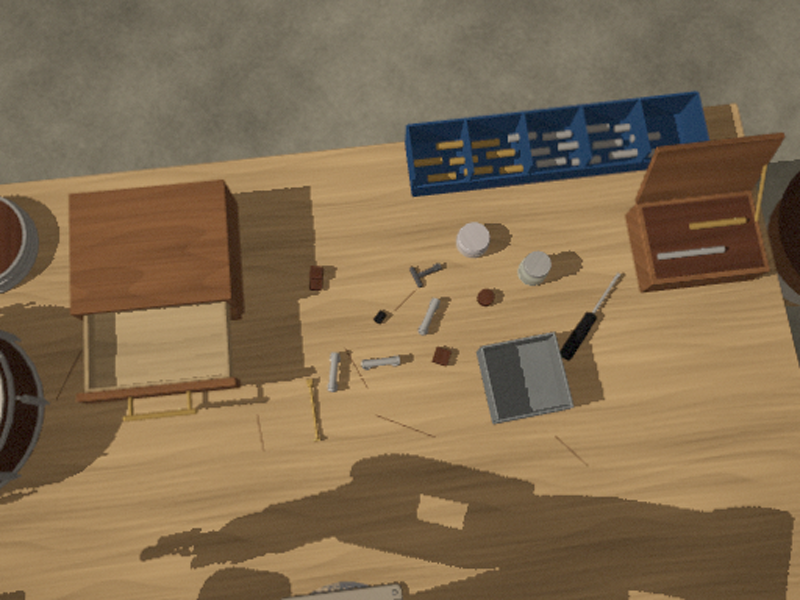

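View pics/side0b.png

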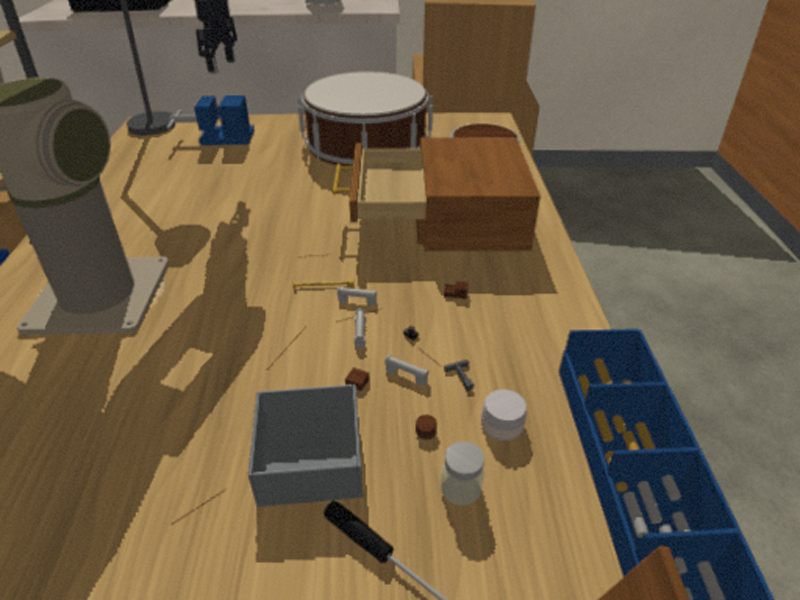

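Three lugs (800×600 top picture: 430,316; 334,371; 381,362), three offcuts (316,278 stepped; 486,297 plug; 442,355 square), bin at 524,378, cabinet left with its drawer open. Enlarging.

```bash
sed -i "s/R=np.array(c\['rotation'\]); o/R=Rot(c); o/; s/np.array(c\['rotation'\]).T@/Rot(c).T@/" h.py
cat >> h.py <<'E'
from scipy.spatial.transform import Rotation
def Rot(c): return Rotation.from_euler('xyz',c['rotation'],degrees=True).as_matrix()
E
python3 - <<'E'
from h import *
crop('top0','top0c',185,155,345,275,5)
crop('side0','side0c',180,175,340,295,5)
crop('top0','top0d',40,110,160,270,3.7)
print(world('top',256,192,0),pix('top',[500,0,0]),pix('side',[500,0,0]))
E
```

```text
[ 619.1 -172.6    0. ] [203.2 237.6] [230.4 185.4]
```

View pics/top0c.png

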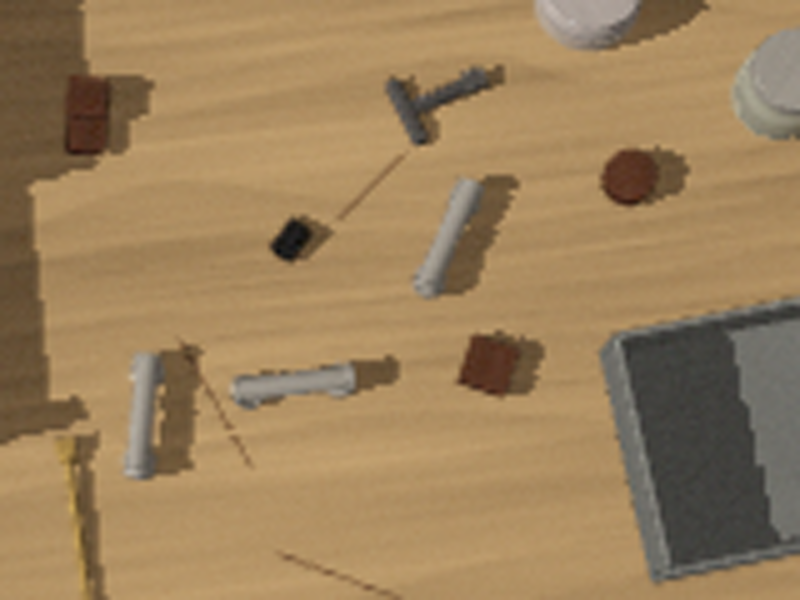

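View pics/side0c.png

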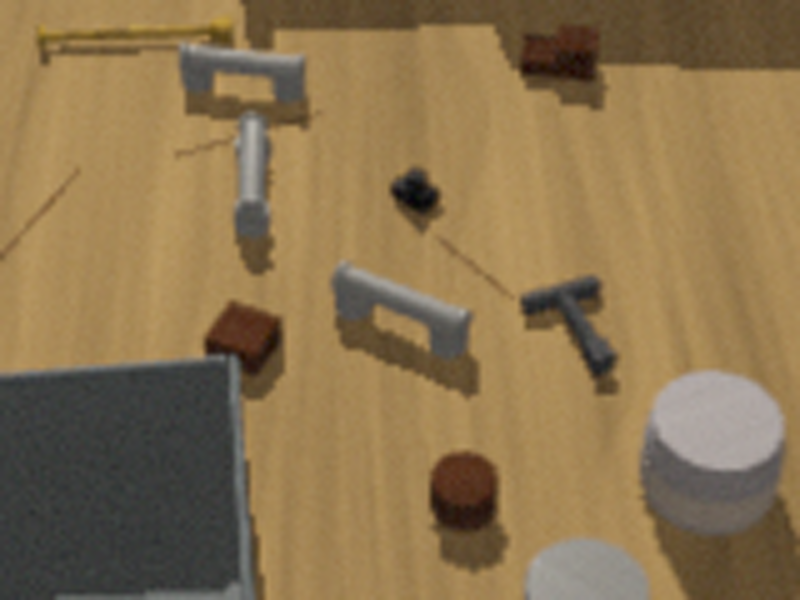

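View pics/top0d.png

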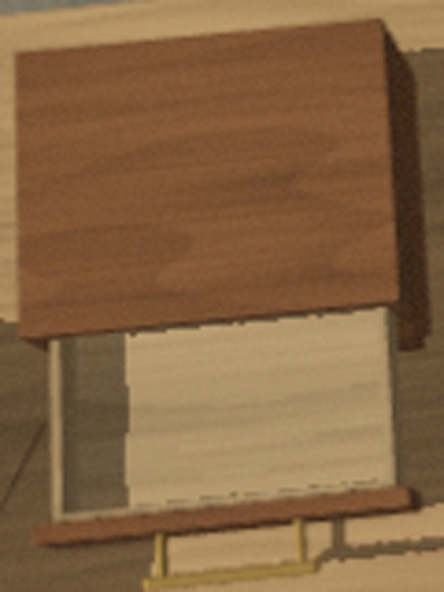

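```bash
cat > m.py <<'E'
from h import *
C=lambda u,v,z:world('top',185+(u+.5)/5-.5,155+(v+.5)/5-.5,z)
S=lambda u,v,z:world('side',180+(u+.5)/5-.5,175+(v+.5)/5-.5,z)
def yaw(a,b): d=b-a; return np.degrees(np.arctan2(d[1],d[0])).round(1)
def seg(n,f,p,q,z):
    a,b=f(*p,z),f(*q,z); print(n,((a+b)/2).round(1),'len',np.linalg.norm(b-a).round(1),'yaw',yaw(a,b))
def quad(n,f,ps,z):
    P=np.array([f(*p,z) for p in ps]); print(n,P.mean(0).round(1),'sides',[(np.linalg.norm(P[i]-P[i-1]).round(1),yaw(P[i-1],P[i])) for i in range(4)])
E
cat > m0.py <<'E'
from m import *
seg('A top',C,(467,180),(427,295),20); seg('A side',S,(342,268),(465,315),25)
seg('B top',C,(146,354),(139,477),20); seg('B side',S,(183,48),(304,58),25)
seg('C top',C,(233,391),(354,378),20); seg('C side',S,(253,115),(253,200),25)
quad('step',C,[(69,76),(110,78),(107,153),(66,152)],16)
quad('sq',C,[(476,335),(520,345),(507,393),(460,382)],16)
print('plug',C(630,176,20),S(464,478,20))
T=lambda u,v,z:world('top',u/1.5625-.2,v/1.5625-.2,z)
quad('bin',T,[(477,348),(556,333),(573,408),(494,424)],70)
D=lambda u,v,z:world('top',40+u/3.7-.35,110+v/3.7-.35,z)
quad('cab',D,[(16,52),(383,20),(398,300),(22,338)],130)
seg('handle',D,(145,586),(316,567),100); seg('front outer edge',D,(38,543),(419,504),117); 
seg('key',C,(405,110),(490,75),6);print('ins',C(292,238,18),'tin',C(588,10,45),'jar',C(790,70,70)); seg('rod',C,(66,440),(87,610),6)
E
python3 m0.py
```

```text
A top [ 578.1 -221.4   20. ] len 74.0 yaw 153.8
A side [ 579.9 -222.8   25. ] len 68.6 yaw -29.6
B top [493.8 -30.3  20. ] len 72.2 yaw 170.9
B side [495.6 -30.5  25. ] len 70.4 yaw -8.8
C top [ 501.2 -120.2   20. ] len 71.5 yaw -90.6
C side [ 503.4 -120.2   25. ] len 68.9 yaw -88.6
step [679.3 -16.   16. ] sides [(np.float64(47.3), np.float64(-7.8)), (np.float64(24.9), np.float64(-99.7)), (np.float64(46.7), np.float64(172.1)), (np.float64(24.8), np.float64(81.6))]
sq [ 500.4 -237.4   16. ] sides [(np.float64(29.7), np.float64(-26.2)), (np.float64(26.5), np.float64(-109.6)), (np.float64(29.7), np.float64(157.2)), (np.float64(28.3), np.float64(70.0))]
plug [ 602.2 -334.8   20. ] [ 603.4 -336.    20. ]
bin [ 435.6 -375.2   70. ] sides [(np.float64(138.9), np.float64(4.2)), (np.float64(147.2), np.float64(-85.9)), (np.float64(137.6), np.float64(-177.0)), (np.float64(144.3), np.float64(94.7))]
cab [743.6 267.  130. ] sides [(np.float64(224.5), np.float64(-0.5)), (np.float64(279.6), np.float64(-91.3)), (np.float64(222.4), np.float64(178.7)), (np.float64(276.6), np.float64(89.2))]
handle [443.8 272.7 100. ] len 124.8 yaw -90.6
front outer edge [480.7 266.7 117. ] len 276.0 yaw -91.0
key [ 669.8 -234.4    6. ] len 56.5 yaw -73.9
ins [ 588.9 -129.6   18. ] tin [ 700.5 -320.8   45. ] jar [ 643.5 -428.4   70. ]
rod [436.4  15.4   6. ] len 99.8 yaw -178.3
```

```bash
cat > p.py <<'E'
import sys; from h import *
def plan(x,y,z,yaw):
    s=sense(); p=s['tool_pos']; w=s['tcp_rot']
    d=(w[2]-yaw+90)%180-90   # turn about tool z
    yn=np.radians(w[2]-d); D=np.array([x,y,z])-p
    t=np.array([np.cos(yn)*D[0]+np.sin(yn)*D[1],np.sin(yn)*D[0]-np.cos(yn)*D[1],-D[2]])/30
    print('pos',p.round(1),w.round(1),'gap',s['finger_gap'].round(1),'t',round(s['time'],2),'turn units',(np.radians(d)/.08).round(2),'shift units',t.round(2))
if __name__=='__main__': plan(*map(float,sys.argv[1:]))
E
python3 p.py 494.5 -30.4 100 171.2
```

```text
Traceback (most recent call last):
  File "p.py", line 8, in <module>
    if __name__=='__main__': plan(*map(float,sys.argv[1:]))
                             ~~~~^^^^^^^^^^^^^^^^^^^^^^^^^^
  File "p.py", line 7, in plan
    print('pos',p.round(1),w.round(1),'gap',s['finger_gap'].round(1),'t',round(s['time'],2),'turn units',(np.radians(d)/.08).round(2),'shift units',t.round(2))
                                            ^^^^^^^^^^^^^^^^^^^^^
AttributeError: 'float' object has no attribute 'round'
```

```bash
sed -i "s/s\['finger_gap'\].round(1)/round(s['finger_gap'],1)/" p.py
python3 p.py 494.5 -30.4 100 171.2
```

```text
pos [158.  578.3 244.3] [-179.9   -0.   164.7] gap 85.3 t 0.1 turn units -1.42 shift units [-14.19 -18.34   4.81]
```

apply_moves(
  deltas=[
    [0, 0, 0, 0, 0, -0.71, 0.4],
    [0, 0, 0, 0, 0, -0.71, 0.4],
    [-0.645, -0.834, 0, 0, 0, 0, 0.4],
    [-0.645, -0.834, 0, 0, 0, 0, 0.4],
    [-0.645, -0.834, 0, 0, 0, 0, 0.4],
    [-0.645, -0.834, 0, 0, 0, 0, 0.4],
    [-0.645, -0.834, 0, 0, 0, 0, 0.4],
    [-0.645, -0.834, 0, 0, 0, 0, 0.4],
  ],
  grip_force=50,
)

```text
time: 1.1
tool_pos: [250.2, 411.6, 244.8]
tcp_rot: [-180.0, -0.0, 171.2]
ft_force: [0.5, -0.3, -0.2]
finger_gap: 34.1
grip_force: 0.0
```

apply_moves(
  deltas=[
    [-0.645, -0.834, 0, 0, 0, 0, 0.4],
    [-0.645, -0.834, 0, 0, 0, 0, 0.4],
    [-0.645, -0.834, 0.3, 0, 0, 0, 0.4],
    [-0.645, -0.834, 0.3, 0, 0, 0, 0.4],
    [-0.645, -0.834, 0.3, 0, 0, 0, 0.4],
    [-0.645, -0.834, 0.3, 0, 0, 0, 0.4],
    [-0.645, -0.834, 0.3, 0, 0, 0, 0.4],
    [-0.645, -0.834, 0.3, 0, 0, 0, 0.4],
  ],
)

```text
time: 2.1
tool_pos: [372.6, 190.2, 190.7]
tcp_rot: [-180.0, -0.0, 171.2]
ft_force: [1.0, -0.4, 0.2]
finger_gap: 34.3
grip_force: 0.0
```

apply_moves(
  deltas=[
    [-0.645, -0.834, 0.5, 0, 0, 0, 0.4],
    [-0.645, -0.834, 0.5, 0, 0, 0, 0.4],
    [-0.645, -0.834, 0.5, 0, 0, 0, 0.4],
    [-0.645, -0.834, 0.5, 0, 0, 0, 0.4],
    [-0.645, -0.834, 0.5, 0, 0, 0, 0.4],
    [-0.645, -0.834, 0.5, 0, 0, 0, 0.4],
    [0, 0, 0, 0, 0, 0, 0.4],
    [0, 0, 0, 0, 0, 0, 0.4],
  ],
)

```text
time: 3.1
tool_pos: [463.9, 25.5, 101.2]
tcp_rot: [180.0, -0.1, 171.2]
ft_force: [-0.4, 0.4, -0.0]
finger_gap: 34.0
grip_force: 0.0
```

```bash
python3 p.py 494.5 -30.4 20 171.2
```

```text
pos [463.9  25.5 101.2] [ 1.800e+02 -1.000e-01  1.712e+02] gap 34.0 t 3.1 turn units -0.0 shift units [-1.29 -1.68  2.71]
```

apply_moves(
  deltas=[
    [-0.645, -0.84, 0, 0, 0, 0, 0.4],
    [-0.645, -0.84, 0, 0, 0, 0, 0.4],
    [0, 0, 0.7, 0, 0, 0, 0.4],
    [0, 0, 0.7, 0, 0, 0, 0.4],
    [0, 0, 0.7, 0, 0, 0, 0.4],
    [0, 0, 0.6, 0, 0, 0, 0.4],
    [0, 0, 0, 0, 0, 0, 0.4],
    [0, 0, 0, 0, 0, 0, 0],
  ],
)

```text
time: 4.1
tool_pos: [495.4, -30.3, 21.1]
tcp_rot: [180.0, 0.1, 171.2]
ft_force: [0.5, -0.1, -0.2]
finger_gap: 17.5
grip_force: 0.1
```

apply_moves(
  deltas=[
    [0, 0, 0, 0, 0, 0, 0],
    [0, 0, 0, 0, 0, 0, 0],
    [0, 0, 0, 0, 0, 0, 0],
    [0, 0, 0, 0, 0, 0, 0],
  ],
)

```text
time: 4.6
tool_pos: [495.7, -30.6, 21.3]
tcp_rot: [180.0, 0.1, 171.2]
ft_force: [-1.1, 1.3, 7.2]
finger_gap: 12.1
grip_force: 49.2
```

apply_moves(
  deltas=[
    [0, 0, -0.5, 0, 0, 0, 0],
    [0, 0, -1, 0, 0, 0, 0],
    [0, 0, -1, 0, 0, 0, 0],
    [0, 0, -1, 0, 0, 0, 0],
    [0, 0, -1, 0, 0, 0, 0],
    [0, 0, -1, 0, 0, 0, 0],
    [0, 0, 0, 0, 0, 0, 0],
  ],
)

```text
time: 5.48
tool_pos: [496.6, -30.9, 189.0]
tcp_rot: [-180.0, 0.3, 171.2]
ft_force: [-0.1, -0.4, -0.6]
finger_gap: 12.3
grip_force: 48.8
```

```bash
python3 p.py 562 330 100 179
```

```text
pos [496.6 -30.9 189. ] [-180.     0.3  171.2] gap 12.3 t 5.47 turn units -1.7 shift units [-1.97 12.07  2.97]
```

apply_moves(
  deltas=[
    [0, 0, 0, 0, 0, -0.85, 0],
    [0, 0, 0, 0, 0, -0.85, 0],
    [-0.13, 0.8, 0, 0, 0, 0, 0],
    [-0.13, 0.8, 0, 0, 0, 0, 0],
    [-0.13, 0.8, 0, 0, 0, 0, 0],
    [-0.13, 0.8, 0, 0, 0, 0, 0],
    [-0.13, 0.8, 0, 0, 0, 0, 0],
    [-0.13, 0.8, 0, 0, 0, 0, 0],
  ],
)

```text
time: 6.48
tool_pos: [520.0, 113.7, 184.1]
tcp_rot: [-180.0, -0.1, 179.0]
ft_force: [0.1, -0.2, -1.4]
finger_gap: 12.0
grip_force: 50.6
```

apply_moves(
  deltas=[
    [-0.13, 0.8, 0, 0, 0, 0, 0],
    [-0.13, 0.8, 0, 0, 0, 0, 0],
    [-0.13, 0.8, 0, 0, 0, 0, 0],
    [-0.13, 0.8, 0, 0, 0, 0, 0],
    [-0.13, 0.8, 0, 0, 0, 0, 0],
    [-0.13, 0.8, 0, 0, 0, 0, 0],
    [-0.13, 0.8, 0, 0, 0, 0, 0],
    [-0.13, 0.8, 0, 0, 0, 0, 0],
  ],
)

```text
time: 7.48
tool_pos: [554.9, 305.5, 184.5]
tcp_rot: [-180.0, -0.1, 179.0]
ft_force: [-0.2, -0.4, -0.7]
finger_gap: 11.9
grip_force: 50.6
```

apply_moves(
  deltas=[
    [-0.13, 0.8, 0, 0, 0, 0, 0],
    [0, 0, 0, 0, 0, 0, 0],
    [0, 0, 0, 0, 0, 0, 0],
  ],
)

```text
time: 7.85
tool_pos: [559.2, 328.1, 184.6]
tcp_rot: [-179.9, -0.1, 179.0]
ft_force: [0.3, -0.4, -1.1]
finger_gap: 12.1
grip_force: 50.6
```

```bash
python3 p.py 562 330 99 179
python3 - <<'E'
from h import *
im=snap('side','s1'); crop('s1','s1c',180,30,380,180,4)
E
```

```text
pos [559.2 328.1 184.6] [-1.799e+02 -1.000e-01  1.790e+02] gap 12.1 t 7.85 turn units 0.01 shift units [-0.09  0.06  2.85]
```

View pics/s1c.png

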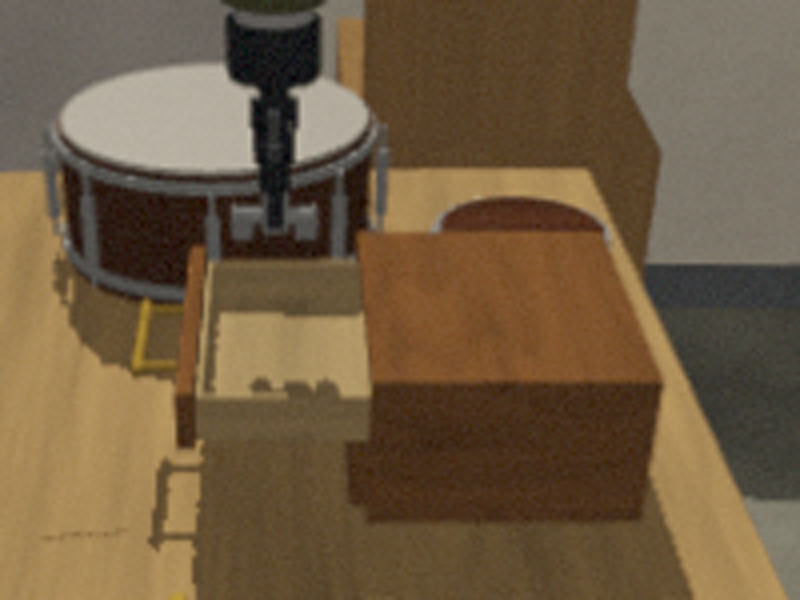

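The lug hangs level in the jaws over the drawer (crop 273,220).

apply_moves(
  deltas=[
    [0, 0, 0.8, 0, 0, 0, 0],
    [0, 0, 0.8, 0, 0, 0, 0],
    [0, 0, 0.8, 0, 0, 0, 0],
    [0, 0, 0.42, 0, 0, 0, 0],
    [0, 0, 0, 0, 0, 0, 0],
    [0, 0, 0, 0, 0, 0, 0.3],
    [0, 0, 0, 0, 0, 0, 0.4],
    [0, 0, 0, 0, 0, 0, 0.4],
  ],
)

```text
time: 8.9
tool_pos: [560.0, 328.7, 101.7]
tcp_rot: [180.0, 0.1, 179.0]
ft_force: [-0.6, -0.5, 0.2]
finger_gap: 34.2
grip_force: 0.0
```

apply_moves(
  deltas=[
    [0, 0, -0.5, 0, 0, 0, 0.4],
    [0, 0, -0.8, 0, 0, 0, 0.4],
    [0, 0, -0.9, 0, 0, 0, 0.4],
    [0, 0, -0.9, 0, 0, 0, 0.4],
  ],
)

```text
time: 9.4
tool_pos: [559.7, 328.5, 196.0]
tcp_rot: [180.0, 0.1, 179.0]
ft_force: [0.1, 0.1, 0.8]
finger_gap: 34.2
grip_force: 0.0
```

```bash
python3 p.py 502 -120 100 90.5; python3 -c "
from h import *
snap('top','t1')"
```

```text
pos [559.7 328.5 196. ] [1.80e+02 1.00e-01 1.79e+02] gap 34.2 t 9.4 turn units 19.31 shift units [-14.93  -2.05   3.2 ]
```

apply_moves(
  deltas=[
    [0.1, -0.9, 0, 0, 0, 0, 0.4],
    [0.1, -0.9, 0, 0, 0, 0, 0.4],
    [0.1, -0.9, 0, 0, 0, 0, 0.4],
    [0.1, -0.9, 0, 0, 0, 0, 0.4],
    [0.1, -0.9, 0, 0, 0, 0, 0.4],
    [0.1, -0.9, 0, 0, 0, 0, 0.4],
    [0.1, -0.9, 0, 0, 0, 0, 0.4],
    [0.1, -0.9, 0, 0, 0, 0, 0.4],
  ],
)

```text
time: 10.45
tool_pos: [532.0, 112.1, 194.9]
tcp_rot: [180.0, 0.1, 179.0]
ft_force: [1.0, -0.4, -0.5]
finger_gap: 34.3
grip_force: 0.0
```

apply_moves(
  deltas=[
    [0.1, -0.9, 0, 0, 0, 0, 0.4],
    [0.1, -0.9, 0, 0, 0, 0, 0.4],
    [0.1, -0.9, 0, 0, 0, 0, 0.4],
    [0.1, -0.9, 0, 0, 0, 0, 0.4],
    [0.1, -0.9, 0, 0, 0, 0, 0.4],
    [0.1, -0.9, 0, 0, 0, 0, 0.4],
    [0.1, -0.9, 0, 0, 0, 0, 0.4],
    [0.1, -0.9, 0, 0, 0, 0, 0.4],
  ],
)

```text
time: 11.45
tool_pos: [504.3, -103.6, 194.9]
tcp_rot: [-180.0, 0.1, 179.0]
ft_force: [-0.0, -0.1, -0.4]
finger_gap: 34.2
grip_force: 0.0
```

apply_moves(
  deltas=[
    [0, 0, 0.4, 0, 0, 1, 0.4],
    [0, 0, 0.4, 0, 0, 1, 0.4],
    [0, 0, 0.4, 0, 0, 1, 0.4],
    [0, 0, 0.4, 0, 0, 1, 0.4],
    [0, 0, 0.4, 0, 0, 1, 0.4],
    [0, 0, 0.4, 0, 0, 1, 0.4],
    [0, 0, 0.4, 0, 0, 1, 0.4],
    [0, 0, 0.4, 0, 0, 1, 0.4],
  ],
)

```text
time: 12.45
tool_pos: [504.6, -102.9, 98.4]
tcp_rot: [180.0, 0.1, 142.2]
ft_force: [-0.6, 0.3, -1.2]
finger_gap: 34.2
grip_force: 0.0
```

apply_moves(
  deltas=[
    [0, 0, 0, 0, 0, 1, 0.4],
    [0, 0, 0, 0, 0, 1, 0.4],
    [0, 0, 0, 0, 0, 1, 0.4],
    [0, 0, 0, 0, 0, 1, 0.4],
    [0, 0, 0, 0, 0, 1, 0.4],
    [0, 0, 0, 0, 0, 1, 0.4],
    [0, 0, 0, 0, 0, 1, 0.4],
    [0, 0, 0, 0, 0, 1, 0.4],
  ],
)

```text
time: 13.45
tool_pos: [504.6, -102.8, 98.8]
tcp_rot: [179.9, 0.0, 105.5]
ft_force: [-0.3, 0.5, -0.3]
finger_gap: 34.4
grip_force: 0.0
```

apply_moves(
  deltas=[
    [0, 0, 0, 0, 0, 1, 0.4],
    [0, 0, 0, 0, 0, 1, 0.4],
    [0, 0, 0, 0, 0, 1, 0.4],
    [0, 0, 0, 0, 0, 0.3, 0.4],
    [0, 0, 0, 0, 0, 0, 0.4],
    [0, 0, 0, 0, 0, 0, 0.4],
  ],
)

```text
time: 14.2
tool_pos: [504.2, -102.7, 97.9]
tcp_rot: [180.0, 0.0, 90.6]
ft_force: [-0.5, -1.0, 0.4]
finger_gap: 34.0
grip_force: 0.0
```

```bash
python3 p.py 502 -120 18 90.5; python3 -c "
from h import *
snap('side','s2'); crop('s2','s2c',150,150,350,300,4)
d=cv2.absdiff(cv2.imread('pics/top0.png'),cv2.imread('pics/t1.png')).max(2)>50
print([tuple(s[:5]) for s in cv2.connectedComponentsWithStats(d.astype(np.uint8))[2] if s[4]>8])"
```

```text
pos [ 504.2 -102.7   97.9] [180.    0.   90.6] gap 34.0 t 14.2 turn units 0.02 shift units [-0.58 -0.08  2.66]
[(np.int32(0), np.int32(0), np.int32(512), np.int32(384), np.int32(162368)), (np.int32(0), np.int32(152), np.int32(13), np.int32(23), np.int32(170)), (np.int32(192), np.int32(154), np.int32(176), np.int32(109), np.int32(6052)), (np.int32(23), np.int32(161), np.int32(23), np.int32(36), np.int32(434)), (np.int32(12), np.int32(163), np.int32(64), np.int32(113), np.int32(903)), (np.int32(0), np.int32(169), np.int32(17), np.int32(19), np.int32(171)), (np.int32(269), np.int32(170), np.int32(8), np.int32(5), np.int32(17)), (np.int32(53), np.int32(196), np.int32(42), np.int32(45), np.int32(647)), (np.int32(119), np.int32(202), np.int32(26), np.int32(19), np.int32(249)), (np.int32(350), np.int32(216), np.int32(16), np.int32(44), np.int32(136)), (np.int32(210), np.int32(224), np.int32(16), np.int32(27), np.int32(247)), (np.int32(117), np.int32(232), np.int32(392), np.int32(152), np.int32(21249)), (np.int32(0), np.int32(243), np.int32(2), np.int32(24), np.int32(30)), (np.int32(0), np.int32(260), np.int32(48), np.int32(51), np.int32(785)), (np.int32(62), np.int32(260), np.int32(54), np.int32(89), np.int32(1601)), (np.int32(9), np.int32(262), np.int32(6), np.int32(8), np.int32(22)), (np.int32(14), np.int32(285), np.int32(44), np.int32(33), np.int32(707)), (np.int32(16), np.int32(328), np.int32(4), np.int32(7), np.int32(15)), (np.int32(90), np.int32(352), np.int32(5), np.int32(7), np.int32(27)), (np.int32(97), np.int32(354), np.int32(33), np.int32(30), np.int32(645)), (np.int32(403), np.int32(378), np.int32(9), np.int32(6), np.int32(38))]
```

View pics/s2c.png

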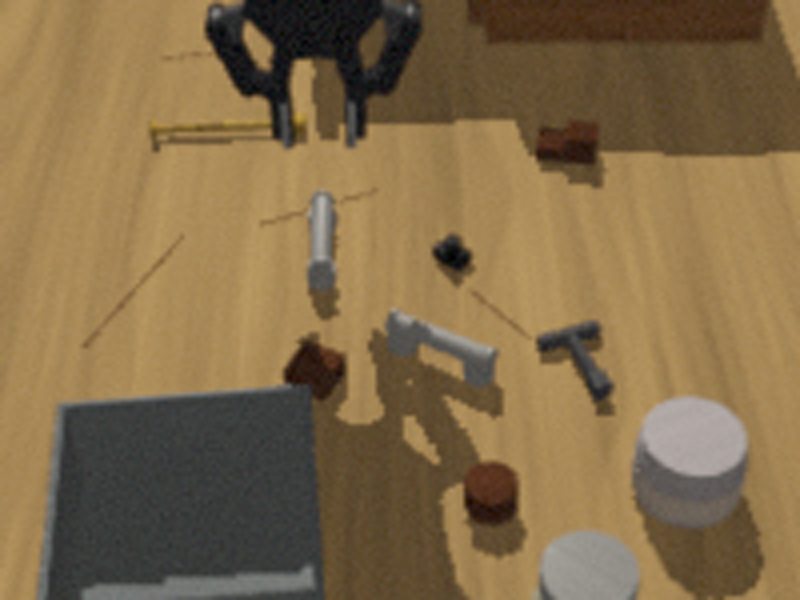

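Scene unchanged; lug C lies at crop (320,240), jaws above-left of it.

apply_moves(
  deltas=[
    [-0.58, -0.08, 0, 0, 0, 0, 0.4],
    [0, 0, 0.7, 0, 0, 0, 0.4],
    [0, 0, 0.7, 0, 0, 0, 0.4],
    [0, 0, 0.7, 0, 0, 0, 0.4],
    [0, 0, 0.54, 0, 0, 0, 0.4],
    [0, 0, 0, 0, 0, 0, 0.4],
    [0, 0, 0, 0, 0, 0, 0],
    [0, 0, 0, 0, 0, 0, 0],
  ],
)

```text
time: 15.25
tool_pos: [502.7, -120.5, 19.6]
tcp_rot: [179.9, 0.0, 90.6]
ft_force: [0.5, 0.9, -0.2]
finger_gap: 12.2
grip_force: 48.7
```

apply_moves(
  deltas=[
    [0, 0, 0, 0, 0, 0, 0],
    [0, 0, 0, 0, 0, 0, 0],
    [0, 0, -0.5, 0, 0, 0, 0],
    [0, 0, -1, 0, 0, 0, 0],
    [0, 0, -1, 0, 0, 0, 0],
    [0, 0, -1, 0, 0, 0, 0],
    [0, 0, -1, 0, 0, 0, 0],
    [0, 0, -1, 0, 0, 0, 0],
  ],
)

```text
time: 16.25
tool_pos: [501.6, -119.9, 185.2]
tcp_rot: [180.0, -0.0, 90.6]
ft_force: [-0.8, 0.1, -0.4]
finger_gap: 12.2
grip_force: 48.8
```

apply_moves(
  deltas=[
    [0, 0, 0, 0, 0, -1, 0],
    [0, 0, 0, 0, 0, -1, 0],
    [0, 0, 0, 0, 0, -1, 0],
    [0, 0, 0, 0, 0, -1, 0],
    [0, 0, 0, 0, 0, -1, 0],
    [0, 0, 0, 0, 0, -1, 0],
    [0, 0, 0, 0, 0, -1, 0],
    [0, 0, 0, 0, 0, -1, 0],
  ],
)

```text
time: 17.25
tool_pos: [501.7, -120.0, 184.2]
tcp_rot: [180.0, 0.0, 127.4]
ft_force: [0.3, 1.1, -0.7]
finger_gap: 12.1
grip_force: 48.8
```

apply_moves(
  deltas=[
    [0, 0, 0, 0, 0, -1, 0],
    [0, 0, 0, 0, 0, -1, 0],
    [0, 0, 0, 0, 0, -1, 0],
    [0, 0, 0, 0, 0, -1, 0],
    [0, 0, 0, 0, 0, -1, 0],
    [0, 0, 0, 0, 0, -1, 0],
    [0, 0, 0, 0, 0, -1, 0],
    [0, 0, 0, 0, 0, -1, 0],
  ],
)

```text
time: 18.25
tool_pos: [501.6, -120.0, 184.2]
tcp_rot: [180.0, 0.0, 164.0]
ft_force: [-0.1, 0.3, -0.4]
finger_gap: 12.3
grip_force: 48.8
```

apply_moves(
  deltas=[
    [0, 0, 0, 0, 0, -1, 0],
    [0, 0, 0, 0, 0, -1, 0],
    [0, 0, 0, 0, 0, -1, 0],
    [0, 0, 0, 0, 0, -0.3, 0],
    [0, 0, 0, 0, 0, 0, 0],
  ],
)

```text
time: 18.88
tool_pos: [501.8, -120.1, 183.9]
tcp_rot: [-180.0, 0.0, 179.0]
ft_force: [-0.0, 0.2, -0.4]
finger_gap: 12.1
grip_force: 48.8
```

```bash
python3 p.py 562 267 185 179
```

```text
pos [ 501.8 -120.1  183.9] [-180.    0.  179.] gap 12.1 t 18.88 turn units -0.01 shift units [-1.78 12.94 -0.04]
```

apply_moves(
  deltas=[
    [-0.11, 0.81, 0, 0, 0, 0, 0],
    [-0.11, 0.81, 0, 0, 0, 0, 0],
    [-0.11, 0.81, 0, 0, 0, 0, 0],
    [-0.11, 0.81, 0, 0, 0, 0, 0],
    [-0.11, 0.81, 0, 0, 0, 0, 0],
    [-0.11, 0.81, 0, 0, 0, 0, 0],
    [-0.11, 0.81, 0, 0, 0, 0, 0],
    [-0.11, 0.81, 0, 0, 0, 0, 0],
  ],
)

```text
time: 19.88
tool_pos: [531.6, 74.6, 183.6]
tcp_rot: [-180.0, -0.0, 178.9]
ft_force: [-0.7, -0.7, -1.0]
finger_gap: 12.2
grip_force: 48.8
```

apply_moves(
  deltas=[
    [-0.11, 0.81, 0, 0, 0, 0, 0],
    [-0.11, 0.81, 0, 0, 0, 0, 0],
    [-0.11, 0.81, 0, 0, 0, 0, 0],
    [-0.11, 0.81, 0, 0, 0, 0, 0],
    [-0.11, 0.81, 0, 0, 0, 0, 0],
    [-0.11, 0.81, 0, 0, 0, 0, 0],
    [-0.11, 0.81, 0, 0, 0, 0, 0],
    [-0.11, 0.81, 0, 0, 0, 0, 0],
  ],
)

```text
time: 20.88
tool_pos: [561.3, 268.5, 183.5]
tcp_rot: [-180.0, -0.0, 178.9]
ft_force: [0.9, -0.5, 0.2]
finger_gap: 11.8
grip_force: 48.8
```

apply_moves(
  deltas=[
    [0, 0, 0, 0, 0, 0, 0],
    [0, 0, 0.8, 0, 0, 0, 0],
    [0, 0, 0.8, 0, 0, 0, 0],
    [0, 0, 0.8, 0, 0, 0, 0],
    [0, 0, 0.4, 0, 0, 0, 0],
    [0, 0, 0, 0, 0, 0, 0],
  ],
)

```text
time: 21.62
tool_pos: [560.7, 267.0, 98.7]
tcp_rot: [-179.9, -0.1, 179.0]
ft_force: [0.1, 0.7, 0.2]
finger_gap: 12.1
grip_force: 48.8
```

apply_moves(
  deltas=[
    [0, 0, 0, 0, 0, 0, 0.3],
    [0, 0, 0, 0, 0, 0, 0.4],
    [0, 0, 0, 0, 0, 0, 0.4],
    [0, 0, -0.5, 0, 0, 0, 0.4],
    [0, 0, -0.8, 0, 0, 0, 0.4],
    [0, 0, -0.9, 0, 0, 0, 0.4],
    [0, 0, -0.9, 0, 0, 0, 0.4],
  ],
)

```text
time: 22.5
tool_pos: [561.5, 267.9, 194.8]
tcp_rot: [180.0, 0.1, 179.0]
ft_force: [0.2, 0.1, 0.6]
finger_gap: 34.6
grip_force: 0.0
```

```bash
python3 p.py 579 -222 185 152
```

```text
pos [561.5 267.9 194.8] [1.80e+02 1.00e-01 1.79e+02] gap 34.6 t 22.5 turn units 5.89 shift units [ -8.18 -14.14   0.33]
```

apply_moves(
  deltas=[
    [0, 0, 0, 0, 0, 0.98, 0.4],
    [0, 0, 0, 0, 0, 0.98, 0.4],
    [0, 0, 0, 0, 0, 0.98, 0.4],
    [0, 0, 0, 0, 0, 0.98, 0.4],
    [0, 0, 0, 0, 0, 0.98, 0.4],
    [0, 0, 0, 0, 0, 0.98, 0.4],
  ],
)

```text
time: 23.25
tool_pos: [561.6, 267.9, 194.0]
tcp_rot: [179.9, 0.1, 151.9]
ft_force: [0.0, 0.0, -0.1]
finger_gap: 34.0
grip_force: 0.0
```

apply_moves(
  deltas=[
    [-0.48, -0.83, 0, 0, 0, 0, 0.4],
    [-0.48, -0.83, 0, 0, 0, 0, 0.4],
    [-0.48, -0.83, 0, 0, 0, 0, 0.4],
    [-0.48, -0.83, 0, 0, 0, 0, 0.4],
    [-0.48, -0.83, 0, 0, 0, 0, 0.4],
    [-0.48, -0.83, 0, 0, 0, 0, 0.4],
    [-0.48, -0.83, 0, 0, 0, 0, 0.4],
    [-0.48, -0.83, 0, 0, 0, 0, 0.4],
  ],
)

```text
time: 24.25
tool_pos: [570.1, 36.8, 194.0]
tcp_rot: [180.0, 0.1, 152.1]
ft_force: [-0.1, 0.1, -0.9]
finger_gap: 34.0
grip_force: 0.0
```

apply_moves(
  deltas=[
    [-0.48, -0.83, 0, 0, 0, 0, 0.4],
    [-0.48, -0.83, 0, 0, 0, 0, 0.4],
    [-0.48, -0.83, 0, 0, 0, 0, 0.4],
    [-0.48, -0.83, 0, 0, 0, 0, 0.4],
    [-0.48, -0.83, 0, 0, 0, 0, 0.4],
    [0, 0, 0, 0, 0, 0, 0.4],
    [0, 0, 0, 0, 0, 0, 0.4],
  ],
)

```text
time: 25.12
tool_pos: [575.2, -105.6, 193.3]
tcp_rot: [180.0, 0.0, 152.0]
ft_force: [0.3, 0.4, -0.4]
finger_gap: 34.2
grip_force: 0.0
```

```bash
python3 p.py 579 -222 100 152; python3 -c "
from h import *
snap('side','s3'); crop('s3','s3c',180,60,340,300,2.5)"
```

```text
pos [ 575.2 -105.6  193.3] [180.   0. 152.] gap 34.2 t 25.12 turn units 0.01 shift units [-1.93 -3.37  3.11]
```

View pics/s3c.png

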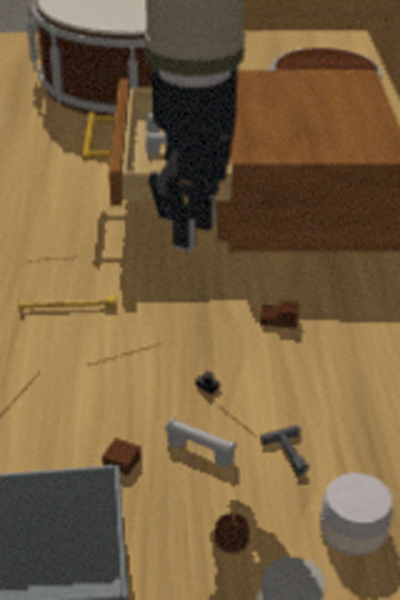

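Lug A is still in place (crop 201,440), the other two lugs are in the drawer.

apply_moves(
  deltas=[
    [-0.48, -0.84, 0.2, 0, 0, 0, 0.4],
    [-0.48, -0.84, 0.9, 0, 0, 0, 0.4],
    [-0.48, -0.84, 1, 0, 0, 0, 0.4],
    [-0.48, -0.84, 1, 0, 0, 0, 0.4],
    [0, 0, 0, 0, 0, 0, 0.4],
    [0, 0, 0, 0, 0, 0, 0.4],
  ],
)

```text
time: 25.92
tool_pos: [579.3, -221.0, 100.3]
tcp_rot: [180.0, 0.0, 152.1]
ft_force: [1.0, 0.2, 1.4]
finger_gap: 34.1
grip_force: 0.0
```

apply_moves(
  deltas=[
    [0, 0, 0.7, 0, 0, 0, 0.4],
    [0, 0, 0.7, 0, 0, 0, 0.4],
    [0, 0, 0.7, 0, 0, 0, 0.4],
    [0, 0, 0.6, 0, 0, 0, 0.4],
    [0, 0, 0, 0, 0, 0, 0.4],
    [0, 0, 0, 0, 0, 0, 0],
    [0, 0, 0, 0, 0, 0, 0],
    [0, 0, 0, 0, 0, 0, 0],
  ],
)

```text
time: 26.92
tool_pos: [579.2, -222.3, 19.3]
tcp_rot: [180.0, 0.1, 152.1]
ft_force: [0.0, -0.4, -0.2]
finger_gap: 12.5
grip_force: 48.6
```

```bash
python3 p.py 562 202 185 179
```

```text
pos [ 579.2 -222.3   19.3] [1.800e+02 1.000e-01 1.521e+02] gap 12.5 t 26.93 turn units -5.88 shift units [ 0.82 14.13 -5.52]
```

apply_moves(
  deltas=[
    [0, 0, -0.5, 0, 0, 0, 0],
    [0, 0, -1, 0, 0, 0, 0],
    [0, 0, -1, 0, 0, 0, 0],
    [0, 0, -1, 0, 0, 0, 0],
    [0, 0, -1, 0, 0, 0, 0],
    [0, 0, -1, 0, 0, 0, 0],
    [0, 0, 0, 0, 0, -0.98, 0],
    [0, 0, 0, 0, 0, -0.98, 0],
  ],
)

```text
time: 27.92
tool_pos: [579.3, -222.3, 185.9]
tcp_rot: [-180.0, 0.2, 161.2]
ft_force: [0.4, -0.7, -1.3]
finger_gap: 11.8
grip_force: 48.7
```

apply_moves(
  deltas=[
    [0, 0, 0, 0, 0, -0.98, 0],
    [0, 0, 0, 0, 0, -0.98, 0],
    [0, 0, 0, 0, 0, -0.98, 0],
    [0, 0, 0, 0, 0, -0.98, 0],
    [0.05, 0.8, 0, 0, 0, 0, 0],
    [0.05, 0.8, 0, 0, 0, 0, 0],
    [0.05, 0.8, 0, 0, 0, 0, 0],
    [0.05, 0.8, 0, 0, 0, 0, 0],
  ],
)

```text
time: 28.92
tool_pos: [574.2, -123.6, 183.7]
tcp_rot: [180.0, 0.0, 179.0]
ft_force: [0.3, -0.3, -1.3]
finger_gap: 12.5
grip_force: 48.8
```

apply_moves(
  deltas=[
    [0.05, 0.8, 0, 0, 0, 0, 0],
    [0.05, 0.8, 0, 0, 0, 0, 0],
    [0.05, 0.8, 0, 0, 0, 0, 0],
    [0.05, 0.8, 0, 0, 0, 0, 0],
    [0.05, 0.8, 0, 0, 0, 0, 0],
    [0.05, 0.8, 0, 0, 0, 0, 0],
    [0.05, 0.8, 0, 0, 0, 0, 0],
    [0.05, 0.8, 0, 0, 0, 0, 0],
  ],
)

```text
time: 29.92
tool_pos: [565.0, 68.5, 183.7]
tcp_rot: [180.0, 0.0, 179.1]
ft_force: [-0.5, 0.1, -0.4]
finger_gap: 12.1
grip_force: 48.8
```

apply_moves(
  deltas=[
    [0.05, 0.8, 0, 0, 0, 0, 0],
    [0.05, 0.8, 0, 0, 0, 0, 0],
    [0.05, 0.8, 0, 0, 0, 0, 0],
    [0.05, 0.8, 0, 0, 0, 0, 0],
    [0.05, 0.8, 0, 0, 0, 0, 0],
    [0, 0, 0, 0, 0, 0, 0],
    [0, 0, 0, 0, 0, 0, 0],
  ],
)

```text
time: 30.8
tool_pos: [559.7, 186.7, 183.5]
tcp_rot: [-180.0, -0.0, 179.1]
ft_force: [0.1, -0.0, -1.1]
finger_gap: 11.7
grip_force: 48.8
```

```bash
python3 p.py 562 202 98 179
```

```text
pos [559.7 186.7 183.5] [-180.    -0.   179.1] gap 11.7 t 30.8 turn units 0.01 shift units [-0.07  0.51  2.85]
```

apply_moves(
  deltas=[
    [-0.07, 0.51, 0, 0, 0, 0, 0],
    [0, 0, 0.8, 0, 0, 0, 0],
    [0, 0, 0.8, 0, 0, 0, 0],
    [0, 0, 0.8, 0, 0, 0, 0],
    [0, 0, 0.42, 0, 0, 0, 0],
    [0, 0, 0, 0, 0, 0, 0],
    [0, 0, 0, 0, 0, 0, 0.3],
    [0, 0, 0, 0, 0, 0, 0.4],
  ],
)

```text
time: 31.8
tool_pos: [563.6, 201.9, 100.4]
tcp_rot: [180.0, 0.1, 179.0]
ft_force: [0.9, 0.7, -0.3]
finger_gap: 34.2
grip_force: 0.0
```

apply_moves(
  deltas=[
    [0, 0, 0, 0, 0, 0, 0.4],
    [0, 0, -0.5, 0, 0, 0, 0.4],
    [0, 0, -0.9, 0, 0, 0, 0.4],
    [0, 0, -0.9, 0, 0, 0, 0.4],
    [0, 0, -0.9, 0, 0, 0, 0.2],
    [0.8, 0.3, 0, 0, 0, 0, 0],
    [0.8, 0.3, 0, 0, 0, 0, 0],
    [0.8, 0.3, 0, 0, 0, 0, 0],
  ],
)

```text
time: 32.8
tool_pos: [490.7, 230.2, 196.4]
tcp_rot: [180.0, 0.1, 179.0]
ft_force: [0.2, 0.9, 0.3]
finger_gap: 0.2
grip_force: 0.0
```

apply_moves(
  deltas=[
    [0.8, 0.3, 0, 0, 0, 0, 0],
    [0.8, 0.3, 0, 0, 0, 0, 0],
    [0.8, 0.3, 0, 0, 0, 0, 0],
    [0.8, 0.3, 0, 0, 0, 0, 0],
    [0, 0, 0, 0, 0, 0, 0],
    [0, 0, 0, 0, 0, 0, 0],
  ],
)

```text
time: 33.55
tool_pos: [396.4, 267.6, 195.9]
tcp_rot: [180.0, 0.1, 179.0]
ft_force: [0.1, 0.0, -0.1]
finger_gap: 0.0
grip_force: 0.0
```

```bash
python3 p.py 405 268 98 179; python3 -c "
from h import *
snap('top','t2'); snap('side','s4')
a=cv2.imread('pics/s4.png')[45:285,170:340];b=cv2.imread('pics/t2.png')[110:275,40:370]
cv2.imwrite('pics/s4c.png',cv2.hconcat([cv2.resize(a,(400,565)),cv2.resize(a[0:100,0:100],(400,565))]))"
```

```text
pos [396.4 267.6 195.9] [1.80e+02 1.00e-01 1.79e+02] gap 0.0 t 33.55 turn units 0.01 shift units [-0.29  0.02  3.26]
```

View pics/s4c.png

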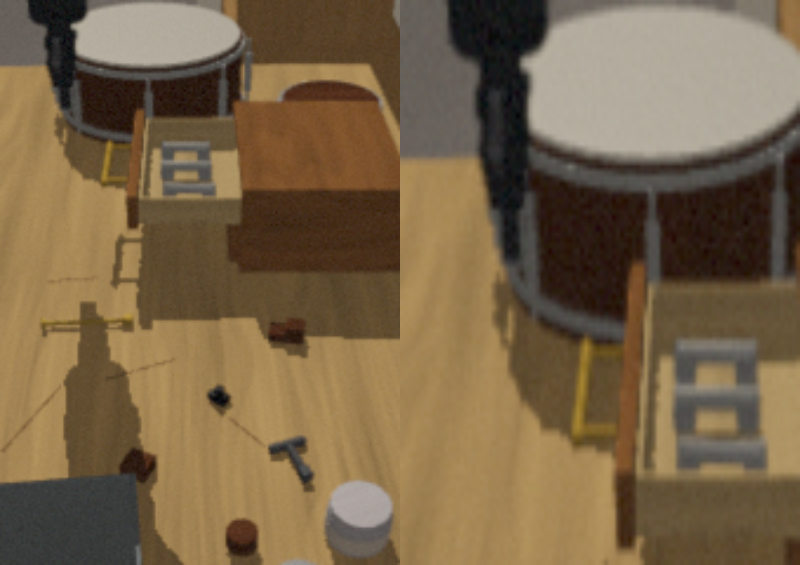

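Three lugs stand in the drawer. Pushing the handle now.

apply_moves(
  deltas=[
    [0, 0, 0.8, 0, 0, 0, 0],
    [0, 0, 0.8, 0, 0, 0, 0],
    [0, 0, 0.8, 0, 0, 0, 0],
    [0, 0, 0.8, 0, 0, 0, 0],
    [0, 0, 0, 0, 0, 0, 0],
    [-0.2, 0, 0, 0, 0, 0, 0],
    [-0.3, 0, 0, 0, 0, 0, 0],
    [-0.3, 0, 0, 0, 0, 0, 0],
  ],
)

```text
time: 34.65
tool_pos: [421.3, 267.4, 100.0]
tcp_rot: [179.9, 0.1, 179.0]
ft_force: [0.6, -1.5, 0.4]
finger_gap: -0.0
grip_force: 0.0
```

apply_moves(
  deltas=[
    [-0.3, 0, 0, 0, 0, 0, 0],
    [-0.3, 0, 0, 0, 0, 0, 0],
    [-0.3, 0, 0, 0, 0, 0, 0],
    [-0.3, 0, 0, 0, 0, 0, 0],
    [-0.3, 0, 0, 0, 0, 0, 0],
    [-0.3, 0, 0, 0, 0, 0, 0],
    [-0.3, 0, 0, 0, 0, 0, 0],
    [-0.3, 0, 0, 0, 0, 0, 0],
  ],
)

```text
time: 35.65
tool_pos: [492.3, 265.9, 98.8]
tcp_rot: [180.0, -0.0, 179.0]
ft_force: [-1.6, 0.6, -0.3]
finger_gap: 0.1
grip_force: 0.6
```

apply_moves(
  deltas=[
    [-0.3, 0, 0, 0, 0, 0, 0],
    [-0.3, 0, 0, 0, 0, 0, 0],
    [-0.3, 0, 0, 0, 0, 0, 0],
    [-0.3, 0, 0, 0, 0, 0, 0],
    [-0.3, 0, 0, 0, 0, 0, 0],
    [-0.2, 0, 0, 0, 0, 0, 0],
    [-0.1, 0, 0, 0, 0, 0, 0],
    [0, 0, 0, 0, 0, 0, 0],
  ],
)

```text
time: 36.65
tool_pos: [546.0, 264.8, 99.0]
tcp_rot: [-180.0, 0.0, 179.0]
ft_force: [0.4, -0.1, -0.3]
finger_gap: -0.0
grip_force: 0.0
```

apply_moves(
  deltas=[
    [-0.1, 0, 0, 0, 0, 0, 0],
    [-0.1, 0, 0, 0, 0, 0, 0],
    [-0.1, 0, 0, 0, 0, 0, 0],
    [-0.1, 0, 0, 0, 0, 0, 0],
    [0, 0, 0, 0, 0, 0, 0],
  ],
)

```text
time: 37.28
tool_pos: [558.1, 264.7, 99.0]
tcp_rot: [180.0, 0.0, 179.0]
ft_force: [-0.2, -0.3, -0.6]
finger_gap: -0.2
grip_force: 0.0
```

```bash
python3 -c "
from h import *
snap('top','t3'); snap('side','s5')
a=cv2.imread('pics/s5.png')[75:175,200:320];b=cv2.imread('pics/t3.png')[100:280,30:180]
cv2.imwrite('pics/t3c.png',cv2.hconcat([cv2.resize(a,(360,300)),cv2.resize(b,(250,300))]))"
```

```text
(no output)
```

View pics/t3c.png

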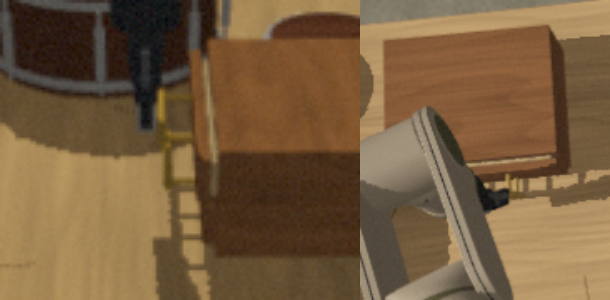

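A thin light strip shows the drawer is still ~10 mm open.

apply_moves(
  deltas=[
    [-0.1, 0, 0, 0, 0, 0, 0],
    [-0.1, 0, 0, 0, 0, 0, 0],
    [-0.1, 0, 0, 0, 0, 0, 0],
    [0, 0, 0, 0, 0, 0, 0],
  ],
)

```text
time: 37.88
tool_pos: [565.7, 264.7, 98.7]
tcp_rot: [-180.0, -0.2, 179.0]
ft_force: [-7.3, 0.3, 3.9]
finger_gap: 0.3
grip_force: 3.7
```

apply_moves(
  deltas=[
    [-0.07, 0, 0, 0, 0, 0, 0],
    [0, 0, 0, 0, 0, 0, 0],
  ],
)

```text
time: 38.12
tool_pos: [565.9, 264.7, 98.6]
tcp_rot: [-179.9, -0.4, 179.0]
ft_force: [-16.5, -0.8, 10.5]
finger_gap: 0.0
grip_force: 8.7
```

apply_moves(
  deltas=[
    [-0.07, 0, 0, 0, 0, 0, 0],
    [0, 0, 0, 0, 0, 0, 0],
  ],
)

```text
time: 38.38
tool_pos: [566.0, 264.7, 98.5]
tcp_rot: [-179.9, -0.6, 179.1]
ft_force: [-27.8, -2.1, 18.3]
finger_gap: -0.3
grip_force: 13.8
```

apply_moves(
  deltas=[
    [-0.07, 0, 0, 0, 0, 0, 0],
    [0, 0, 0, 0, 0, 0, 0],
  ],
)

```text
time: 38.62
tool_pos: [566.2, 264.7, 98.4]
tcp_rot: [-179.9, -0.8, 179.1]
ft_force: [-37.3, -3.0, 25.3]
finger_gap: 0.1
grip_force: 19.1
```

Drawer is hard against its stop. Back off and head for the stepped offcut.

apply_moves(
  deltas=[
    [0.3, 0, 0, 0, 0, 0, 0],
    [0.7, 0, 0, 0, 0, 0, 0],
    [0.7, 0, 0, 0, 0, 0, 0],
    [0.7, 0, 0, 0, 0, 0, 0],
    [0, 0, -0.8, 0, 0, 0, 0.2],
    [0, 0, -0.8, 0, 0, 0, 0.5],
    [0, 0, -0.8, 0, 0, 0, 0.5],
    [0, 0, -0.8, 0, 0, 0, 0.5],
  ],
)

```text
time: 39.62
tool_pos: [501.5, 265.7, 195.9]
tcp_rot: [180.0, 0.1, 179.0]
ft_force: [-0.5, -0.0, -0.2]
finger_gap: 42.7
grip_force: 0.0
```

```bash
python3 p.py 679 -16 195 172; python3 -c "
from h import *
snap('top','t4'); snap('side','s6')
a=cv2.imread('pics/s6.png')[75:290,170:340];b=cv2.imread('pics/t4.png')[110:270,40:330]
cv2.imwrite('pics/t4c.png',cv2.vconcat([cv2.resize(b,(580,320),interpolation=2),cv2.resize(a[60:200],(580,280))]))"
```

```text
pos [501.5 265.7 195.9] [1.80e+02 1.00e-01 1.79e+02] gap 42.7 t 39.62 turn units 1.53 shift units [-7.17 -8.47  0.03]
```

View pics/t4c.png

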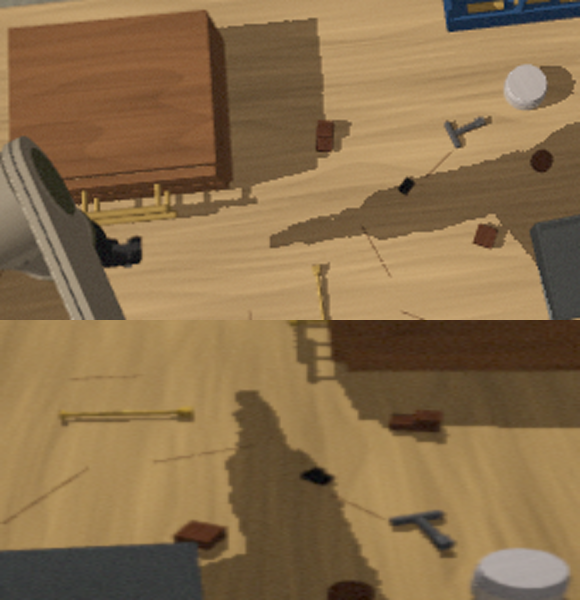

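Drawer flush shut; offcuts at their old spots.

apply_moves(
  deltas=[
    [0, 0, 0, 0, 0, 0.765, 0.5],
    [0, 0, 0, 0, 0, 0.765, 0.5],
    [-0.6, -0.706, 0, 0, 0, 0, 0.5],
    [-0.6, -0.706, 0, 0, 0, 0, 0.5],
    [-0.6, -0.706, 0, 0, 0, 0, 0.5],
    [-0.6, -0.706, 0, 0, 0, 0, 0.5],
    [-0.6, -0.706, 0, 0, 0, 0, 0.5],
    [-0.6, -0.706, 0, 0, 0, 0, 0.5],
  ],
)

```text
time: 40.72
tool_pos: [590.5, 123.8, 193.6]
tcp_rot: [-180.0, -0.0, 172.0]
ft_force: [0.2, 0.2, 0.3]
finger_gap: 42.8
grip_force: 0.0
```

apply_moves(
  deltas=[
    [-0.6, -0.706, 0, 0, 0, 0, 0.5],
    [-0.6, -0.706, 0, 0, 0, 0, 0.5],
    [-0.6, -0.706, 0, 0, 0, 0, 0.5],
    [-0.6, -0.706, 0, 0, 0, 0, 0.5],
    [-0.6, -0.706, 0.5, 0, 0, 0, 0.5],
    [-0.6, -0.706, 0.8, 0, 0, 0, 0.5],
    [0, 0, 0.8, 0, 0, 0, 0.5],
    [0, 0, 0.8, 0, 0, 0, 0.5],
  ],
)

```text
time: 41.72
tool_pos: [679.2, -16.7, 105.5]
tcp_rot: [-180.0, -0.1, 171.9]
ft_force: [-0.1, 1.1, 0.3]
finger_gap: 42.8
grip_force: 0.0
```

apply_moves(
  deltas=[
    [0, 0, 0, 0, 0, 0, 0.5],
    [0, 0, 0, 0, 0, 0, 0.5],
  ],
)

```text
time: 41.98
tool_pos: [679.8, -16.1, 108.2]
tcp_rot: [-180.0, 0.0, 172.0]
ft_force: [0.4, 0.2, 0.7]
finger_gap: 42.9
grip_force: 0.0
```

```bash
python3 p.py 679 -16 16 172
```

```text
pos [679.8 -16.1 108.2] [-180.    0.  172.] gap 42.9 t 41.98 turn units 0.0 shift units [ 0.03 -0.    3.07]
```

apply_moves(
  deltas=[
    [0, 0, 0.8, 0, 0, 0, 0.5],
    [0, 0, 0.8, 0, 0, 0, 0.5],
    [0, 0, 0.8, 0, 0, 0, 0.5],
    [0, 0, 0.65, 0, 0, 0, 0.5],
    [0, 0, 0, 0, 0, 0, 0.5],
    [0, 0, 0, 0, 0, 0, 0],
    [0, 0, 0, 0, 0, 0, 0],
    [0, 0, 0, 0, 0, 0, 0],
  ],
)

```text
time: 42.98
tool_pos: [680.7, -16.1, 18.0]
tcp_rot: [180.0, 0.1, 172.0]
ft_force: [0.3, 0.6, 6.0]
finger_gap: 22.9
grip_force: 49.9
```

apply_moves(
  deltas=[
    [0, 0, -0.5, 0, 0, 0, 0],
    [0, 0, -1, 0, 0, 0, 0],
    [0, 0, -1, 0, 0, 0, 0],
    [0, 0, -1, 0, 0, 0, 0],
    [0, 0, -1, 0, 0, 0, 0],
    [0, 0, -0.5, 0, 0, 0, 0],
    [0, 0, 0, 0, 0, 0, 0],
  ],
)

```text
time: 43.85
tool_pos: [680.4, -16.1, 168.2]
tcp_rot: [180.0, 0.2, 172.0]
ft_force: [-0.9, 0.0, -0.3]
finger_gap: 22.8
grip_force: 49.3
```

```bash
python3 p.py 436 -375 165 172
```

```text
pos [680.4 -16.1 168.2] [180.    0.2 172. ] gap 22.8 t 43.85 turn units 0.0 shift units [  6.4  -12.98   0.11]
```

apply_moves(
  deltas=[
    [0.38, -0.81, 0, 0, 0, 0, 0],
    [0.38, -0.81, 0, 0, 0, 0, 0],
    [0.38, -0.81, 0, 0, 0, 0, 0],
    [0.38, -0.81, 0, 0, 0, 0, 0],
    [0.38, -0.81, 0, 0, 0, 0, 0],
    [0.38, -0.81, 0, 0, 0, 0, 0],
    [0.38, -0.81, 0, 0, 0, 0, 0],
    [0.38, -0.81, 0, 0, 0, 0, 0],
  ],
)

```text
time: 44.85
tool_pos: [560.6, -196.1, 164.3]
tcp_rot: [180.0, -0.2, 172.0]
ft_force: [-0.3, -0.5, -0.8]
finger_gap: 22.9
grip_force: 49.3
```

apply_moves(
  deltas=[
    [0.38, -0.81, 0, 0, 0, 0, 0],
    [0.38, -0.81, 0, 0, 0, 0, 0],
    [0.38, -0.81, 0, 0, 0, 0, 0],
    [0.38, -0.81, 0, 0, 0, 0, 0],
    [0.38, -0.81, 0, 0, 0, 0, 0],
    [0.38, -0.81, 0, 0, 0, 0, 0],
    [0.38, -0.81, 0, 0, 0, 0, 0],
    [0.38, -0.81, 0, 0, 0, 0, 0],
  ],
)

```text
time: 45.85
tool_pos: [443.5, -375.6, 164.4]
tcp_rot: [179.9, -0.1, 172.0]
ft_force: [1.5, -0.4, -0.1]
finger_gap: 23.2
grip_force: 49.3
```

apply_moves(
  deltas=[
    [0, 0, 0, 0, 0, 0, 0],
    [0, 0, 0, 0, 0, 0, 0],
  ],
)

```text
time: 46.1
tool_pos: [444.5, -374.8, 165.1]
tcp_rot: [179.9, -0.1, 172.0]
ft_force: [-0.5, 0.9, -0.8]
finger_gap: 22.7
grip_force: 49.3
```

```bash
python3 p.py 446 -375 60 172; python3 -c "
from h import *
snap('side','s7'); crop('s7','s7c',130,160,330,360,2.5)"
```

```text
pos [ 444.5 -374.8  165.1] [ 1.799e+02 -1.000e-01  1.720e+02] gap 22.7 t 46.1 turn units -0.0 shift units [-0.05  0.    3.5 ]
```

View pics/s7c.png

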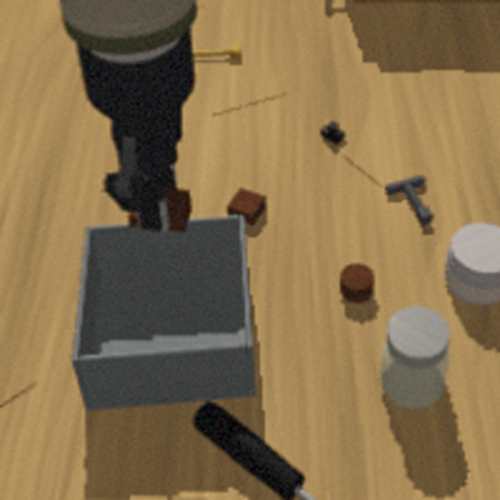

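Stepped offcut held above the bin (crop 180,207).

apply_moves(
  deltas=[
    [0, 0, 0.9, 0, 0, 0, 0],
    [0, 0, 0.9, 0, 0, 0, 0],
    [0, 0, 0.9, 0, 0, 0, 0],
    [0, 0, 0.8, 0, 0, 0, 0],
    [0, 0, 0, 0, 0, 0, 0],
    [0, 0, 0, 0, 0, 0, 0.4],
    [0, 0, 0, 0, 0, 0, 0.5],
    [0, 0, 0, 0, 0, 0, 0.5],
  ],
)

```text
time: 47.15
tool_pos: [445.4, -376.2, 62.6]
tcp_rot: [-179.9, 0.1, 172.0]
ft_force: [0.1, -0.0, -0.5]
finger_gap: 42.8
grip_force: 0.0
```

apply_moves(
  deltas=[
    [0, 0, -0.9, 0, 0, 0, 0.5],
    [0, 0, -0.9, 0, 0, 0, 0.5],
    [0, 0, -0.9, 0, 0, 0, 0.5],
    [0, 0, 0, 0, 0, 1, 0.55],
    [0, 0, 0, 0, 0, 1, 0.55],
    [0, 0, 0, 0, 0, 1, 0.55],
  ],
)

```text
time: 47.9
tool_pos: [445.0, -375.9, 143.1]
tcp_rot: [-180.0, 0.1, 158.1]
ft_force: [0.3, 0.3, 0.0]
finger_gap: 46.8
grip_force: 0.0
```

```bash
python3 p.py 500.4 -237.4 90 158; python3 p.py 602.5 -335 60 158
```

```text
pos [ 445.  -375.9  143.1] [-1.800e+02  1.000e-01  1.581e+02] gap 46.8 t 47.9 turn units 0.02 shift units [0.02 4.97 1.77]
pos [ 445.  -375.9  143.1] [-1.800e+02  1.000e-01  1.581e+02] gap 46.8 t 47.9 turn units 0.02 shift units [-4.36  3.23  2.77]
```

apply_moves(
  deltas=[
    [0, 0.7, 0, 0, 0, 0, 0.55],
    [0, 0.7, 0, 0, 0, 0, 0.55],
    [0, 0.7, 0, 0, 0, 0, 0.55],
    [0, 0.7, 0, 0, 0, 0, 0.55],
    [0, 0.7, 0, 0, 0, 0, 0.55],
    [0, 0.7, 0, 0, 0, 0, 0.55],
    [0, 0.77, 0, 0, 0, 0, 0.55],
    [0, 0, 0, 0, 0, 0, 0.55],
  ],
)

```text
time: 48.9
tool_pos: [500.7, -235.3, 142.3]
tcp_rot: [180.0, -0.0, 158.4]
ft_force: [-0.1, 0.0, 0.6]
finger_gap: 46.8
grip_force: 0.0
```

```bash
python3 p.py 500.4 -237.4 16 158; python3 -c "
from h import *
im=snap('top','t5'); snap('side','s8'); a=cv2.imread('pics/s0.png') if 0 else None
s0=cv2.imread('pics/s6.png').astype(int); s1=cv2.imread('pics/s8.png').astype(int)
def blobs(n):
    h=cv2.imread(f'pics/{n}.png'); b,g,r=[h[:,:,i].astype(int) for i in range(3)]
    m=((r>1.7*g)&(r>45)&(r<140)&(g<60)).astype(np.uint8); m[:140]=0; m[:,:150]=0;m[:,345:]=0
    _,_,st,c=cv2.connectedComponentsWithStats(m); return [(c[i].round(1).tolist(),int(st[i][4])) for i in range(1,len(c)) if st[i][4]>15]
for n in('side0','s6','s7','s8'): print(n,blobs(n))"
```

```text
pos [ 500.7 -235.3  142.3] [180.   -0.  158.4] gap 46.8 t 48.9 turn units 0.08 shift units [-0.02 -0.07  4.21]
side0 [([294.6, 183.0], 22), ([287.4, 185.1], 19), ([228.3, 241.2], 66), ([272.5, 271.2], 64)]
s6 [([290.9, 183.8], 35), ([228.1, 241.5], 63)]
s7 [([228.1, 240.4], 49), ([272.1, 270.9], 57)]
s8 [([228.1, 241.1], 61), ([272.2, 271.1], 68), ([200.8, 287.0], 102)]
```

Unmoved, and the stepped piece is seen inside the bin (side 201,287). Grasp the square one.

apply_moves(
  deltas=[
    [0, -0.07, 0.9, 0, 0, 0, 0.55],
    [0, 0, 0.9, 0, 0, 0, 0.55],
    [0, 0, 0.9, 0, 0, 0, 0.55],
    [0, 0, 0.9, 0, 0, 0, 0.55],
    [0, 0, 0.6, 0, 0, 0, 0.55],
    [0, 0, 0, 0, 0, 0, 0.55],
    [0, 0, 0, 0, 0, 0, 0],
    [0, 0, 0, 0, 0, 0, 0],
  ],
)

```text
time: 50.0
tool_pos: [500.4, -239.8, 17.9]
tcp_rot: [-180.0, 0.1, 158.3]
ft_force: [0.2, -0.1, 0.5]
finger_gap: 28.3
grip_force: 49.8
```

apply_moves(
  deltas=[
    [0, 0, 0, 0, 0, 0, 0],
    [0, 0, -0.5, 0, 0, 0, 0],
    [0, 0, -1, 0, 0, 0, 0],
    [0, 0, -1, 0, 0, 0, 0],
    [0, 0, -1, 0, 0, 0, 0],
    [0, 0, -1, 0, 0, 0, 0],
    [0, 0, -0.5, 0, 0, 0, 0],
    [0, 0, 0, 0, 0, 0, 0],
  ],
)

```text
time: 51.0
tool_pos: [500.0, -239.6, 168.0]
tcp_rot: [-180.0, 0.2, 158.3]
ft_force: [0.3, 1.1, 0.3]
finger_gap: 28.6
grip_force: 49.9
```

```bash
python3 p.py 425 -375 60 158
```

```text
pos [ 500.  -239.6  168. ] [-180.     0.2  158.3] gap 28.6 t 51.0 turn units 0.06 shift units [ 0.63 -5.12  3.6 ]
```

apply_moves(
  deltas=[
    [0.09, -0.73, 0, 0, 0, 0, 0],
    [0.09, -0.73, 0, 0, 0, 0, 0],
    [0.09, -0.73, 0, 0, 0, 0, 0],
    [0.09, -0.73, 0, 0, 0, 0, 0],
    [0.09, -0.73, 0, 0, 0, 0, 0],
    [0.09, -0.73, 0, 0, 0, 0, 0],
    [0.09, -0.73, 0, 0, 0, 0, 0],
    [0, 0, 0, 0, 0, 0, 0],
  ],
)

```text
time: 52.0
tool_pos: [423.6, -374.9, 164.6]
tcp_rot: [179.9, -0.1, 158.1]
ft_force: [0.4, 0.0, -0.3]
finger_gap: 28.5
grip_force: 49.9
```

apply_moves(
  deltas=[
    [0, 0, 0.9, 0, 0, 0, 0],
    [0, 0, 0.9, 0, 0, 0, 0],
    [0, 0, 0.9, 0, 0, 0, 0],
    [0, 0, 0.7, 0, 0, 0, 0],
    [0, 0, 0, 0, 0, 0, 0],
    [0, 0, 0, 0, 0, 0, 0.5],
    [0, 0, 0, 0, 0, 0, 0.55],
    [0, 0, 0, 0, 0, 0, 0.55],
  ],
)

```text
time: 53.0
tool_pos: [425.5, -375.0, 65.4]
tcp_rot: [-180.0, 0.1, 158.3]
ft_force: [-0.1, 0.9, -0.4]
finger_gap: 47.0
grip_force: 0.0
```

apply_moves(
  deltas=[
    [0, 0, -0.9, 0, 0, 0, 0.55],
    [0, 0, -0.9, 0, 0, 0, 0.55],
    [0, 0, -0.9, 0, 0, 0, 0.55],
    [0, 0, -0.3, 0, 0, 0, 0.55],
    [0, 0, 0, 0, 0, 0, 0.55],
  ],
)

```text
time: 53.62
tool_pos: [425.2, -374.9, 154.9]
tcp_rot: [-180.0, 0.1, 158.2]
ft_force: [-0.0, -1.4, -0.4]
finger_gap: 47.1
grip_force: 0.0
```

```bash
python3 p.py 602.5 -335.3 145 158
```

```text
pos [ 425.2 -374.9  154.9] [-1.800e+02  1.000e-01  1.582e+02] gap 47.1 t 53.62 turn units 0.05 shift units [-4.99  3.44  0.33]
```

apply_moves(
  deltas=[
    [-0.62, 0.43, 0, 0, 0, 0, 0.55],
    [-0.62, 0.43, 0, 0, 0, 0, 0.55],
    [-0.62, 0.43, 0, 0, 0, 0, 0.55],
    [-0.62, 0.43, 0, 0, 0, 0, 0.55],
    [-0.62, 0.43, 0, 0, 0, 0, 0.55],
    [-0.62, 0.43, 0, 0, 0, 0, 0.55],
    [-0.62, 0.43, 0, 0, 0, 0, 0.55],
    [-0.65, 0.43, 0, 0, 0, 0, 0.55],
  ],
)

```text
time: 54.62
tool_pos: [602.0, -333.4, 152.0]
tcp_rot: [180.0, -0.2, 158.2]
ft_force: [0.3, 0.1, -1.1]
finger_gap: 47.0
grip_force: 0.0
```

apply_moves(
  deltas=[
    [0, 0, 0, 0, 0, 0, 0.55],
    [0, 0, 0, 0, 0, 0, 0.55],
  ],
)

```text
time: 54.88
tool_pos: [601.2, -333.9, 152.8]
tcp_rot: [180.0, -0.1, 158.3]
ft_force: [-0.9, 0.4, -0.4]
finger_gap: 46.6
grip_force: 0.0
```

```bash
python3 p.py 602.5 -335.3 16 158; python3 -c "
from h import *
im=snap('side','s9'); crop('s9','s9c',130,200,330,350,3)"
```

```text
pos [ 601.2 -333.9  152.8] [ 1.800e+02 -1.000e-01  1.583e+02] gap 46.6 t 54.88 turn units 0.06 shift units [-0.06 -0.03  4.56]
```

View pics/s9c.png

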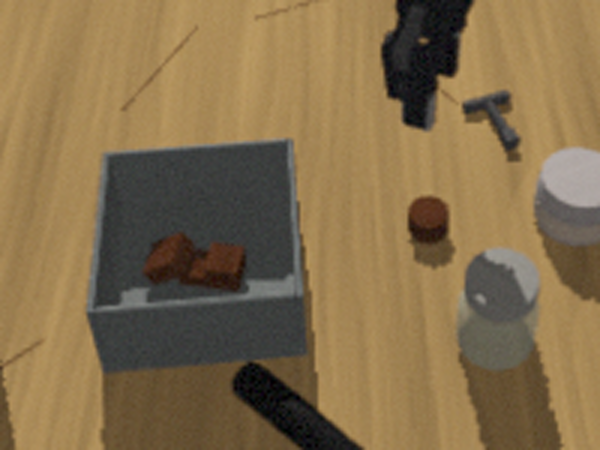

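Two offcuts in the bin; the plug (crop 428,220) is unmoved.

apply_moves(
  deltas=[
    [-0.06, -0.03, 0.9, 0, 0, 0, 0.55],
    [0, 0, 0.9, 0, 0, 0, 0.55],
    [0, 0, 0.9, 0, 0, 0, 0.55],
    [0, 0, 0.9, 0, 0, 0, 0.55],
    [0, 0, 0.9, 0, 0, 0, 0.55],
    [0, 0, 0, 0, 0, 0, 0.55],
    [0, 0, 0, 0, 0, 0, 0],
    [0, 0, 0, 0, 0, 0, 0],
  ],
)

```text
time: 55.92
tool_pos: [604.5, -336.5, 21.5]
tcp_rot: [-180.0, 0.2, 158.2]
ft_force: [0.5, -0.2, -0.6]
finger_gap: 29.8
grip_force: 49.3
```

apply_moves(
  deltas=[
    [0, 0, 0, 0, 0, 0, 0],
    [0, 0, -0.5, 0, 0, 0, 0],
    [0, 0, -1, 0, 0, 0, 0],
    [0, 0, -1, 0, 0, 0, 0],
    [0, 0, -1, 0, 0, 0, 0],
    [0, 0, -1, 0, 0, 0, 0],
    [0, 0, -0.5, 0, 0, 0, 0],
    [0, 0, 0, 0, 0, 0, 0],
  ],
)

```text
time: 56.92
tool_pos: [604.4, -336.2, 171.5]
tcp_rot: [-180.0, 0.2, 158.3]
ft_force: [0.7, 0.6, -1.0]
finger_gap: 29.7
grip_force: 49.4
```

```bash
python3 p.py 440 -370 65 158
```

```text
pos [ 604.4 -336.2  171.5] [-180.     0.2  158.3] gap 29.7 t 56.92 turn units 0.06 shift units [ 4.66 -3.1   3.55]
```

apply_moves(
  deltas=[
    [0.58, -0.39, 0, 0, 0, 0, 0],
    [0.58, -0.39, 0, 0, 0, 0, 0],
    [0.58, -0.39, 0, 0, 0, 0, 0],
    [0.58, -0.39, 0, 0, 0, 0, 0],
    [0.58, -0.39, 0, 0, 0, 0, 0],
    [0.58, -0.39, 0, 0, 0, 0, 0],
    [0.58, -0.39, 0, 0, 0, 0, 0],
    [0.58, -0.39, 0, 0, 0, 0, 0],
  ],
)

```text
time: 57.92
tool_pos: [438.1, -370.5, 167.7]
tcp_rot: [179.9, -0.1, 158.3]
ft_force: [-0.0, 0.0, 1.0]
finger_gap: 30.1
grip_force: 49.4
```

apply_moves(
  deltas=[
    [0, 0, 0, 0, 0, 0, 0],
    [0, 0, 0.8, 0, 0, 0, 0],
    [0, 0, 0.8, 0, 0, 0, 0],
    [0, 0, 0.8, 0, 0, 0, 0],
    [0, 0, 0.6, 0, 0, 0, 0],
    [0, 0, 0, 0, 0, 0, 0],
    [0, 0, 0, 0, 0, 0, 0.5],
    [0, 0, 0, 0, 0, 0, 0.55],
  ],
)

```text
time: 58.92
tool_pos: [440.3, -371.7, 80.8]
tcp_rot: [-179.9, 0.1, 158.3]
ft_force: [-0.3, -0.3, 0.5]
finger_gap: 46.9
grip_force: 0.0
```

apply_moves(
  deltas=[
    [0, 0, 0, 0, 0, 0, 0.55],
    [0, 0, -0.9, 0, 0, 0, 0.55],
    [0, 0, -0.9, 0, 0, 0, 0.55],
    [0, 0, -0.9, 0, 0, 0, 0.55],
    [0, 0, -0.9, 0, 0, 0, 0.55],
    [0.9, 0.3, 0, 0, 0, 0, 0.55],
    [0, 0.9, 0, 0, 0, 0, 0.55],
    [0, 0.9, 0, 0, 0, 0, 0.55],
  ],
)

```text
time: 59.92
tool_pos: [437.9, -302.1, 188.1]
tcp_rot: [-180.0, 0.1, 158.2]
ft_force: [0.2, -0.0, -0.6]
finger_gap: 47.0
grip_force: 0.0
```

apply_moves(
  deltas=[
    [0, 0.9, 0, 0, 0, 0, 0.55],
    [0, 0.9, 0, 0, 0, 0, 0.55],
    [0, 0.9, 0, 0, 0, 0, 0.55],
    [0, 0, 0, 0, 0, 0, 0.55],
    [0, 0, 0, 0, 0, 0, 0.55],
    [0, 0, 0, 0, 0, 0, 0.55],
    [0, 0, 0, 0, 0, 0, 0.55],
  ],
)

```text
time: 60.8
tool_pos: [467.6, -227.9, 187.4]
tcp_rot: [-180.0, 0.0, 158.2]
ft_force: [-0.3, 0.4, -0.6]
finger_gap: 46.7
grip_force: 0.0
```

```bash
python3 -c "
from h import *
snap('top','t9'); im=snap('side','s10'); a=cv2.imread('pics/s10.png')[60:360,120:400];b=cv2.imread('pics/t9.png')[90:290,30:400]
cv2.imwrite('pics/fin.png',cv2.hconcat([cv2.resize(a,(390,418)),cv2.resize(b,(410,418))]))"
```

```text
(no output)
```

View pics/fin.png

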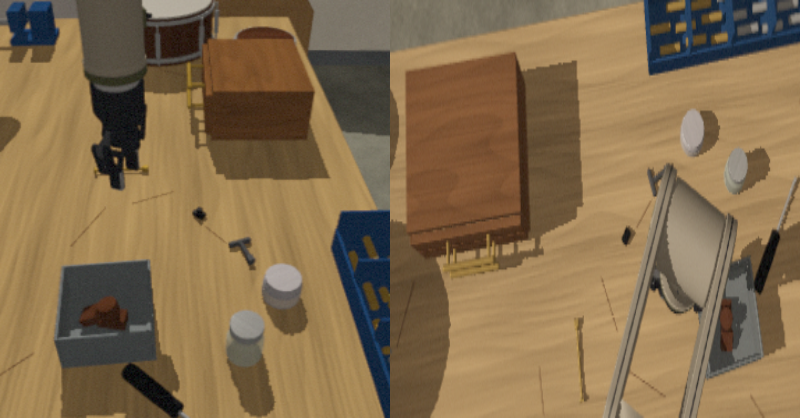

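The final pictures show the drawer shut, the three offcuts in the bin (side 105,315), and no lugs or offcuts left on the bench. The tools look undisturbed.

```bash
python3 -c "
from bench import hand_in
print(hand_in())"
```

```text
the job is handed in; nothing more can be done
None
```

All three lugs on the bench are in the top drawer, which is shut; the three walnut offcuts are in the bin, nothing else was moved, and the job was handed in at about 61 s.

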